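# Gauge a plaster dental model and record the reading

### The arm

A 6-joint arm with a two-finger parallel gripper is mounted at the origin on the work surface. World frame = base frame: x ahead of the robot, y to its left, z up, the work surface at z = 0. Lengths are in m, angles in rad, forces in N, time in s.
With the tool pointing down it reaches from about 0.325 to 0.9 m from the base axis. Payload 3.5 kg.
Tool frame: the origin (TCP) lies at the very end of the fingers, on their centre line; the grasp point (between the pads) lies 19 mm behind it; z points along the fingers, y is the line along which they close (so a half turn about z gives the same grasp; the last joint's range is limited). The gripper opens to 85 mm and grips with 20 to 120 N. Pads are 22 mm wide; open, the fingers measure 114 mm over their backs; the gripper's body (76 mm by 85 mm) begins 54 mm behind the grasp point. The pads swing forward as they close: fully open they stand 13 mm farther back than shut.
Start: joints at [-1.303, 0.276, -0.026, 1.268, 0, 1.467], TCP at [0.226, -0.583, 0.231] pointing down, gripper open.
Joint ranges: [-3.12, 3.12], [-0.85, 1.88], [-1.08, 1.24], [-1.95, 2.15], [-1.57, 1.53], [-3.14, 3.14]. Speed limits (rad/s): [2.57, 2.57, 3.14, 3.14, 3.14, 3.14].

### API

Orientations are given as a unit quaternion [w, x, y, z].
In Python, from cell import ctrl gives the robot as it stands.
- The arm moves only by the tool move_arm, never from a script. Its argument "increments" is a list of rows, each an object with "gripper": the finger opening in m, from 0 to 0.0854; "dp": the shift along the tool's x, y, z in m, a list of three; "yaw": the turn about the tool's z in degrees. A call has 1 to 20 rows; each row is the pose to reach, as a shift and turn from the pose commanded when the call began, along the tool's axes at that moment; what a row does not reach only later rows make up. A row lasts 1/12 s, in which the tool goes at most 41.7 mm and 7.16 degrees, less where a joint would pass 70% of its speed; a pose out of reach is approached as far as the arm can. A call with a gripper value outside its range is refused whole. The fingers move at their own pace and stop on an object; "squeeze" is the grip in N (left out, the last holds). Time passes only in rows, so rows that repeat a pose let the fingers close. It gives the time, the measured TCP pose, the force, the opening and the grip force at its end, in the units of the state.
- ctrl.sense(): the state, without advancing time (a new reading comes with each control period).
- ctrl.capture(name): name is "side" or "top"; returns the picture (400x640x3 uint8, blue, green, red); there is no depth.
- ctrl.camera_model(name): a dict with "fovy" (degrees; the focal length in pixels is half the picture's height over the tangent of half this angle, whatever the lens; pixels are square), "cx", "cy" (the principal point, pixels), "origin" and "attitude" of the camera in the world. Camera axes: x right, y down, z forward; pixel columns grow to the right and rows downward; lengths in m; the calibration is good to about 2 mm. A picture is of the moment at which its call begins. camera_model takes no time and is no camera call.
- ctrl.hand_in(): hands the job in; it is judged then, once.
The state is a dict: "clock": time; "joint_pos": joint angles; "qvel": joint speeds; "tau": joint torques, N m; "tcp_pos": TCP position; "eef_rot": TCP orientation; "ft_force": force on the tool from outside, world axes, zero at the start; "wrist_torque": the same for the moment, N m; "grip_width": opening from 0.0 (shut) to 1.0 (fully open); "grip_force": force on a finger pad.
Only numpy, scipy, OpenCV 4.12 (cv2) and the standard library are available. Lean on these libraries where they do the work, as an engineer would, in place of code of your own. Each camera call takes 0.05 s, during which the arm holds its last target. There are 200 camera calls.

### The job

Slide the gauge's movable jaw along its bed until it closes on the plaster dental model and holds it squarely against the sprung anvil with a light measuring force of about 6 N, never more than 10 N. Leave the jaw closed there, then press the red plunger on the recording console down to its stop and let it spring back. Do not disturb the spare model, the bur block or the bowl.

Things in the scene. Friction and masses are not known exactly. Their poses are not given: they have to be found in the camera images.
- gauge: Bench gauge, fixed to the table: an aluminium bed 120 x 300 mm, 14 mm thick, blue edges, with a white bracket across its +y end (70 x 20 mm, top 52 mm above the table). Origin: centre of the underside of the bed. Its +y axis is the closing direction, from the movable jaw towards the bracket and anvil; z is up.
- bracket (a point): Middle of the bracket (y = +132 mm), 30 mm above the table. In front of it a steel anvil pad 30 mm wide, 22 mm high, on a green stem in a brass sleeve. The sleeve setting varies and is not measured: the free pad face lies 47 to 61 mm before this point. The pad yields on a spring: 1 N to start, then 1 N per mm, to a stop at 9 mm (10 N); the bare stem, 12 mm when free, shortens as much.
- jaw: Movable jaw, slides only along the gauge's y, 120 mm of travel. Steel face 60 mm wide, 28 mm high, 12 mm thick; behind it a white carriage (90 mm wide, y = -12 to -62 mm, top 32 mm above the table) bearing an upright blue thumb tab (28 mm wide, y = -40 to -50 mm, top 76 mm above the table). Origin: middle of the foot of the jaw's face, 14 mm above the table; axes as the gauge's.
- jaw_push (a point): Middle of the rear (-y) face of the blue thumb tab, 59 mm above the table: the place to push, towards the gauge's +y. Sliding the jaw takes 10 to 11 N against its own dry friction (plus 0.4 N per 10 mm/s); what it presses on the model comes on top of that. The friction also keeps it closed against the anvil's spring once let go.
- model: Cream plaster dental model, fragile, about 110 g, loose on the bed between jaw and anvil. Flat parallel sides 50 mm apart across its y, 40 mm long (x = -24 to +16 mm); base 20 mm high, 29 mm with its teeth; narrower nose to +x. Origin: centre of the underside. May start turned up to 15 degrees from square and slides easily; closing the jaw squares it.
- console: Recording console, fixed to the table: a white box 110 x 100 mm, 45 mm high, with a blue disc on top and the red plunger in its middle. Origin: centre of its underside.
- plunger_top (a point): Centre of the top of the red plunger head (32 mm across, 12 mm thick), 85 mm above the table when up.
- plunger (a joint): Travel of the red plunger: 0 m when up, 0.012 m when down at its stop. A spring returns it; it takes 3 N to start and 8 N to reach the stop.
- spare_model: Bystander: blue-grey plaster model, same shape as the cream one, loose on the table. Origin: centre of its underside.
- bur_block: Bystander: small wooden block 70 x 50 x 28 mm with bur shanks standing in it up to 54 mm high, loose. Origin: centre of its underside.
- bowl: Bystander: green mixing bowl, 110 mm across the rim, 55 mm high, loose. Origin: centre of its underside.
Not all that is in view belongs to the job. What is shaped like the model but purple is not meant.

How it is judged:
By the outcome, as a careful person would: the job done as asked, in the order asked, and still so for the second after the job is handed in, with the robot touching nothing.
It also fails if it takes over 61 s, if anything falls off the work surface, if the arm or the gripper's body presses on something with over 40 N, if the wrist force passes 120 N, or if a joint passes its speed limit or range.

## Working session

There is one attempt and no reset: what is moved stays moved. The work goes in short steps, Python scripts to look and compute and a tool call to move; the robot and the scene stay as the last step left them, time stands still between calls to the robot, and variables do not carry over. Pictures are saved under pics/ and viewed, at most 10 in all, crops included, and the job is handed in when it is done.

Besides the shell and the picture viewer there is one more tool, called after "Call:" in YAML: its name, and indented under it one key for each argument. move_arm: Moves the arm, as the interface text tells. Its arguments: {"type":"object","properties":{"increments":{"type":"array"},"squeeze":{"type":"number"}},"required":["increments"]}

```bash
mkdir -p pics
python3 - <<'E'
from cell import ctrl
import cv2
for n in("top","side"):
    cv2.imwrite(f"pics/{n}0.png",ctrl.capture(n)); print(n,ctrl.camera_model(n))
s=ctrl.sense();print({k:s[k] for k in("clock","tcp_pos","eef_rot","ft_force","grip_width")})
E
```

```text
top {'fovy': 52.1682195176292, 'cx': 321.16740388406674, 'cy': 191.51510442684216, 'origin': array([ 0.42216092, -0.00467004,  1.00587962]), 'attitude': array([ 0.07213043, -0.70070047,  0.70652343, -0.0681227 ])}
side {'fovy': 52.224446887826254, 'cx': 322.76067727680976, 'cy': 201.6802757661505, 'origin': array([0.35554652, 0.58452099, 0.68667662]), 'attitude': array([ 0.07562727, -0.17789451,  0.89832111, -0.39452914])}
{'clock': 0.1, 'tcp_pos': array([ 0.22628778, -0.58184239,  0.23023778]), 'eef_rot': array([-1.02128416e-03,  9.82863336e-01,  1.84332890e-01, -7.50841471e-05]), 'ft_force': array([-0.2365336 , -0.17714359, -0.24550158]), 'grip_width': 1.0005975137783418}
```

View pics/top0.png

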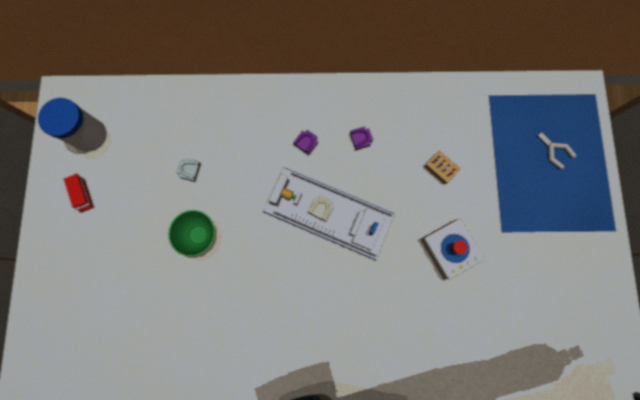

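View pics/side0.png

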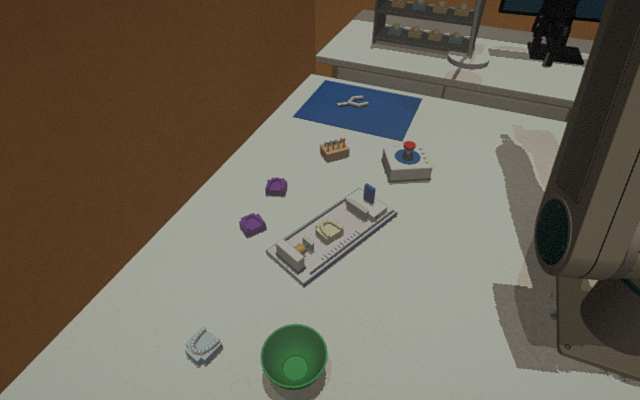

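The top view shows the gauge: bracket at (280,190), anvil stem (290,195), cream model (320,208), thumb tab (373,229). The red plunger is at (460,248). Model-shaped things are the cream one on the bed (320,208), two purple ones (306,142) and (361,138), and the blue-grey spare (188,170). The cream one on the bed fits the description, and I'll confirm it in the enlarged crop.

Run:
```python
import cv2
t=cv2.imread("pics/top0.png")[160:270,255:415]; cv2.imwrite("pics/topc.png",cv2.resize(t,None,fx=5,fy=5,interpolation=cv2.INTER_CUBIC))
t=cv2.imread("pics/side0.png")[130:285,255:445]; cv2.imwrite("pics/sidec.png",cv2.resize(t,None,fx=3.8,fy=3.8,interpolation=cv2.INTER_CUBIC))
```

```text
(no output)
```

View pics/topc.png

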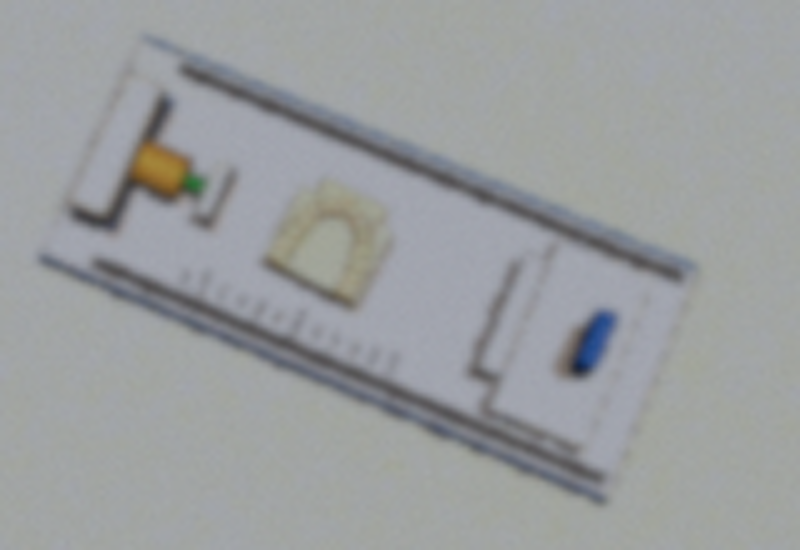

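View pics/sidec.png

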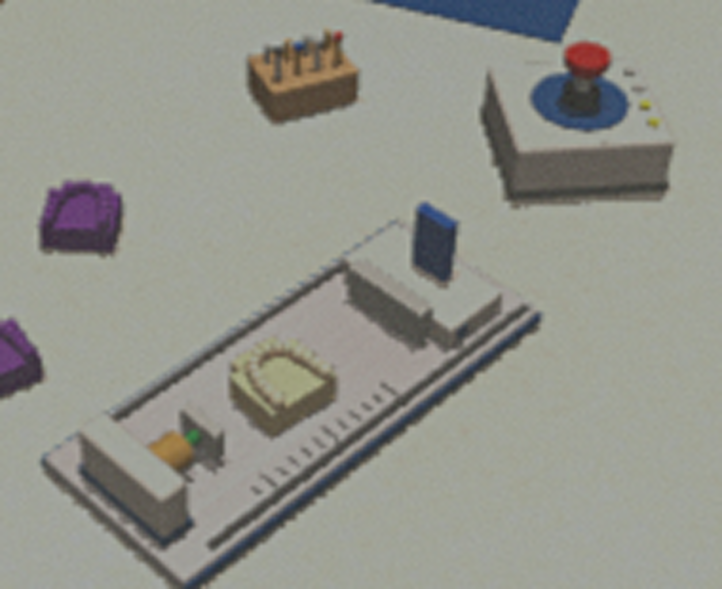

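The crops confirm the target. The cream model stands on the bed, slightly turned, with the anvil pad face at about (300,197) in the top view and the tab top at about (375,228). In the side view the tab top is at about (370,185) and the plunger top at about (409,144).

```bash
cat > h.py <<'E'
import numpy as np, cv2
from scipy.optimize import least_squares
from scipy.spatial.transform import Rotation as R
from cell import ctrl
cm={n:ctrl.camera_model(n) for n in("top","side")}
def proj(n,P):
    c=cm[n];p=R.from_quat(c["attitude"],scalar_first=True).inv().apply(np.atleast_2d(P)-c["origin"])
    f=200/np.tan(np.radians(c["fovy"]/2));return np.c_[c["cx"]+f*p[:,0]/p[:,2],c["cy"]+f*p[:,1]/p[:,2]]
def ray(n,u,z):
    c=cm[n];f=200/np.tan(np.radians(c["fovy"]/2))
    d=R.from_quat(c["attitude"],scalar_first=True).apply([(u[0]-c["cx"])/f,(u[1]-c["cy"])/f,1]);o=c["origin"]
    return o+d*(z-o[2])/d[2]
T=lambda u:np.array(u)/5+[255,160]
S=lambda u:np.array(u)/3.8+[255,130]
E
python3 - <<'E'
from h import *
ct=[T(u) for u in((143,38),(697,265),(605,500),(40,258))]
cs=[S(u) for u in((42,460),(398,220),(540,318),(188,578))]
# world corners by ray
for n,c in(("top",ct),("side",cs)):
    P=np.array([ray(n,u,.014) for u in c]);print(n,P.round(4).tolist(),[round(float(np.linalg.norm(P[i]-P[i-1])),4) for i in range(4)])
L=np.array([[.06,.15,.014],[.06,-.15,.014],[-.06,-.15,.014],[-.06,.15,.014]])
def W(q,P): return R.from_euler('z',q[2]).apply(P)+[q[0],q[1],0]
def res(q,k=3):
    r=[]
    if k&1:r.append(proj("top",W(q,L))-ct)
    if k&2:r.append(proj("side",W(q,L[[0,1,2,3]]))-cs)
    return np.concatenate(r).ravel()
for k in(1,2,3):
    s=least_squares(res,[.45,0,-.4],args=(k,));print(k,s.x,np.degrees(s.x[2]),s.fun.round(1))
q=s.x
loc=lambda p:R.from_euler('z',-q[2]).apply(p-[q[0],q[1],0]).round(4)
print("tabtop",loc(ray("top",T((599,343)),.076)),loc(ray("side",S((438,211)),.076)))
print("bracket top ctr",loc(ray("top",T((117,145)),.052)))
print("pad top front",loc(ray("top",T((222,192)),.041)))
print("jaw top L/R",loc(ray("top",T((525,250)),.042)),loc(ray("side",S((347,264)),.042)),loc(ray("side",S((430,310)),.042)))
print("model",ray("top",T((327,250)),.029),loc(ray("top",T((327,250)),.034)))
for n in cm:
    im=cv2.cvtColor(cv2.imread(f"pics/{n}0.png"),cv2.COLOR_BGR2HSV);m=cv2.inRange(im,(0,170,90),(8,255,255))|cv2.inRange(im,(172,170,90),(180,255,255))
    k,_,st,ce=cv2.connectedComponentsWithStats(m)
    for i in range(1,k):
        if st[i,4]>25:print(n,st[i],ce[i].round(1),ray(n,ce[i],.085).round(4),ray(n,ce[i],.079).round(4))
E
```

```text
top [[0.6839, 0.0939, 0.014], [0.5666, -0.1786, 0.014], [0.4535, -0.1298, 0.014], [0.5729, 0.1434, 0.014]] [0.1215, 0.2967, 0.1232, 0.2981]
side [[0.6831, 0.099, 0.014], [0.5631, -0.1763, 0.014], [0.4519, -0.1214, 0.014], [0.5735, 0.1415, 0.014]] [0.1175, 0.3003, 0.124, 0.2897]
1 [ 0.56923499 -0.01770622 -0.40984307] -23.482277893899333 [-0.8 -0.   0.3  0.9  0.7 -0.4 -0.2 -0.4]
2 [ 0.56787557 -0.01540101 -0.41556138] -23.809913376389463 [ 0.2 -0.5  0.4 -0.   0.5 -2.  -1.   1.7]
3 [ 0.56865244 -0.01680351 -0.41219479] -23.617021905767924 [-1.1  0.1 -0.1  1.3  0.2 -0.  -0.5 -0.4  0.3 -0.9  0.1 -0.5  0.3 -2.6
 -0.8  1.2]
tabtop [-0.0006 -0.1147  0.076 ] [ 0.002  -0.1156  0.076 ]
bracket top ctr [0.0006 0.13   0.052 ]
pad top front [0.001  0.0761 0.041 ]
jaw top L/R [ 0.0319 -0.0683  0.042 ] [ 0.032 -0.069  0.042] [-0.0305 -0.0752  0.042 ]
model [0.57330041 0.00233894 0.029     ] [-0.0041  0.0191  0.034 ]
top [ 65 175  21  32 418] [ 75.2 190.6] [0.6148 0.5678 0.085 ] [0.616  0.5716 0.079 ]
top [453 241  14  13 140] [459.5 247. ] [ 0.4784 -0.3082  0.085 ] [ 0.4788 -0.3102  0.079 ]
side [405 142  10   6  40] [409.6 144.3] [ 0.4774 -0.309   0.085 ] [ 0.4786 -0.3179  0.079 ]
```

Call:
move_arm:
  increments:
    - {"gripper":0,"dp":[0.012,-0.008,0],"yaw":-1}
    - {"gripper":0,"dp":[0.035,-0.025,0],"yaw":-4}
    - {"gripper":0,"dp":[0.06,-0.042,0],"yaw":-7}
    - {"gripper":0,"dp":[0.085,-0.06,0],"yaw":-10}
    - {"gripper":0,"dp":[0.11,-0.078,0.01],"yaw":-13}
    - {"gripper":0,"dp":[0.135,-0.095,0.02],"yaw":-16}
    - {"gripper":0,"dp":[0.16,-0.113,0.03],"yaw":-19}
    - {"gripper":0,"dp":[0.185,-0.13,0.04],"yaw":-22}
    - {"gripper":0,"dp":[0.21,-0.148,0.05],"yaw":-25}
    - {"gripper":0,"dp":[0.235,-0.165,0.06],"yaw":-28}
    - {"gripper":0,"dp":[0.26,-0.183,0.07],"yaw":-31}
    - {"gripper":0,"dp":[0.285,-0.2,0.08],"yaw":-34}
    - {"gripper":0,"dp":[0.31,-0.218,0.09],"yaw":-37}
    - {"gripper":0,"dp":[0.335,-0.236,0.095],"yaw":-40}
    - {"gripper":0,"dp":[0.36,-0.254,0.1],"yaw":-43}
    - {"gripper":0,"dp":[0.385,-0.271,0.105],"yaw":-45.2}
    - {"gripper":0,"dp":[0.405,-0.285,0.11],"yaw":-45.2}
    - {"gripper":0,"dp":[0.415,-0.2925,0.11],"yaw":-45.2}
    - {"gripper":0,"dp":[0.415,-0.2925,0.11],"yaw":-45.2}
    - {"gripper":0,"dp":[0.415,-0.2925,0.11],"yaw":-45.2}
  squeeze: 40

```text
clock: 1.77
tcp_pos: [0.507, -0.1589, 0.1213]
eef_rot: [-0.0, 0.836, 0.549, -0.0]
ft_force: [-1.2, -0.3, 0.0]
grip_width: -0.002
grip_force: 0.0
```

Call:
move_arm:
  increments:
    - {"gripper":0,"dp":[0,0,0.015],"yaw":0}
    - {"gripper":0,"dp":[0,0,0.035],"yaw":0}
    - {"gripper":0,"dp":[0,0,0.055],"yaw":0}
    - {"gripper":0,"dp":[0,0,0.066],"yaw":0}
    - {"gripper":0,"dp":[0,0,0.07],"yaw":0}
    - {"gripper":0,"dp":[0,0,0.07],"yaw":0}
    - {"gripper":0,"dp":[0,0,0.07],"yaw":0}
    - {"gripper":0,"dp":[0,0,0.07],"yaw":0}

```text
clock: 2.43
tcp_pos: [0.5082, -0.1602, 0.0525]
eef_rot: [0.001, 0.837, 0.548, 0.001]
ft_force: [0.0, 0.3, 0.3]
grip_width: 0.002
grip_force: 0.0
```

Run:
```python
from h import *
s=ctrl.sense();print(s["tcp_pos"],s["ft_force"],s["clock"])
a=cv2.resize(ctrl.capture("top")[180:270,320:420],None,fx=4,fy=4,interpolation=2);b=cv2.resize(ctrl.capture("side")[150:240,330:430],None,fx=4,fy=4,interpolation=2)
cv2.imwrite("pics/a1.png",np.hstack([a,b]))
```

```text
[ 0.5081797  -0.16024099  0.05247205] [0.01407428 0.34317333 0.34484164] 2.4333
```

View pics/a1.png

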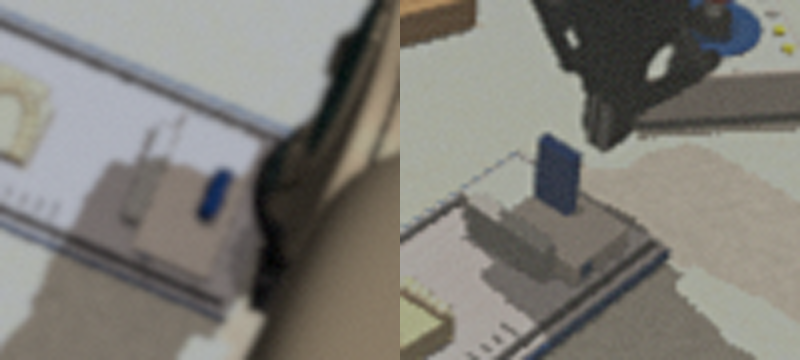

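The fingertips stand behind the tab, seen in the side crop at (600,145), clear of the carriage. I start pushing at about 24 mm/s.

Call:
move_arm:
  increments:
    - {"gripper":0,"dp":[0.002,0,0],"yaw":0}
    - {"gripper":0,"dp":[0.004,0,0],"yaw":0}
    - {"gripper":0,"dp":[0.006,0,0],"yaw":0}
    - {"gripper":0,"dp":[0.008,0,0],"yaw":0}
    - {"gripper":0,"dp":[0.01,0,0],"yaw":0}
    - {"gripper":0,"dp":[0.012,0,0],"yaw":0}
    - {"gripper":0,"dp":[0.014,0,0],"yaw":0}
    - {"gripper":0,"dp":[0.016,0,0],"yaw":0}
    - {"gripper":0,"dp":[0.018,0,0],"yaw":0}
    - {"gripper":0,"dp":[0.02,0,0],"yaw":0}
    - {"gripper":0,"dp":[0.022,0,0],"yaw":0}
    - {"gripper":0,"dp":[0.024,0,0],"yaw":0}
    - {"gripper":0,"dp":[0.026,0,0],"yaw":0}
    - {"gripper":0,"dp":[0.028,0,0],"yaw":0}
    - {"gripper":0,"dp":[0.03,0,0],"yaw":0}
    - {"gripper":0,"dp":[0.032,0,0],"yaw":0}
    - {"gripper":0,"dp":[0.034,0,0],"yaw":0}
    - {"gripper":0,"dp":[0.036,0,0],"yaw":0}
    - {"gripper":0,"dp":[0.038,0,0],"yaw":0}
    - {"gripper":0,"dp":[0.04,0,0],"yaw":0}

```text
clock: 4.2
tcp_pos: [0.5218, -0.1263, 0.0514]
eef_rot: [0.003, 0.837, 0.547, -0.004]
ft_force: [-5.3, -10.9, 1.7]
grip_width: 0.0
grip_force: 5.5
```

Call:
move_arm:
  increments:
    - {"gripper":0,"dp":[0.002,0,0],"yaw":0}
    - {"gripper":0,"dp":[0.004,0,0],"yaw":0}
    - {"gripper":0,"dp":[0.006,0,0],"yaw":0}
    - {"gripper":0,"dp":[0.008,0,0],"yaw":0}
    - {"gripper":0,"dp":[0.01,0,0],"yaw":0}
    - {"gripper":0,"dp":[0.012,0,0],"yaw":0}
    - {"gripper":0,"dp":[0.014,0,0],"yaw":0}
    - {"gripper":0,"dp":[0.016,0,0],"yaw":0}
    - {"gripper":0,"dp":[0.018,0,0],"yaw":0}
    - {"gripper":0,"dp":[0.02,0,0],"yaw":0}
    - {"gripper":0,"dp":[0.022,0,0],"yaw":0}
    - {"gripper":0,"dp":[0.024,0,0],"yaw":0}
    - {"gripper":0,"dp":[0.026,0,0],"yaw":0}
    - {"gripper":0,"dp":[0.028,0,0],"yaw":0}
    - {"gripper":0,"dp":[0.03,0,0],"yaw":0}
    - {"gripper":0,"dp":[0.032,0,0],"yaw":0}
    - {"gripper":0,"dp":[0.034,0,0],"yaw":0}
    - {"gripper":0,"dp":[0.036,0,0],"yaw":0}
    - {"gripper":0,"dp":[0.038,0,0],"yaw":0}
    - {"gripper":0,"dp":[0.04,0,0],"yaw":0}

```text
clock: 5.87
tcp_pos: [0.5378, -0.0897, 0.0514]
eef_rot: [0.003, 0.837, 0.547, -0.004]
ft_force: [-4.7, -10.0, 2.4]
grip_width: 0.001
grip_force: 5.5
```

Run:
```python
from h import *
a=cv2.resize(ctrl.capture("top")[165:255,255:375],None,fx=4,fy=4,interpolation=2);b=cv2.resize(ctrl.capture("side")[180:280,262:342],None,fx=3.6,fy=3.6,interpolation=2)
cv2.imwrite("pics/a2.png",np.hstack([a,b[:360]]));s=ctrl.sense();print(s["tcp_pos"],s["ft_force"])
```

```text
[ 0.53798736 -0.08930802  0.05141346] [-3.95155069 -9.30789998  2.14249058]
```

View pics/a2.png

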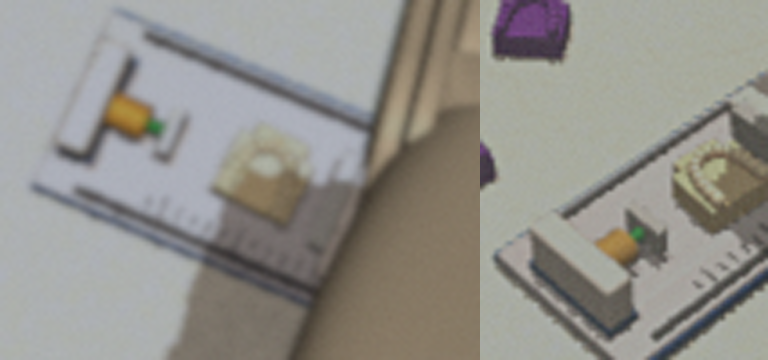

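The model is still clear of the pad, whose face is near (180,135) in the left crop. The free-sliding force is about 11 N. Next advance is 38 mm, stopping short of the anvil contact expected at about 45 mm.

Call:
move_arm:
  increments:
    - {"gripper":0,"dp":[0.002,0,0],"yaw":0}
    - {"gripper":0,"dp":[0.004,0,0],"yaw":0}
    - {"gripper":0,"dp":[0.006,0,0],"yaw":0}
    - {"gripper":0,"dp":[0.008,0,0],"yaw":0}
    - {"gripper":0,"dp":[0.01,0,0],"yaw":0}
    - {"gripper":0,"dp":[0.012,0,0],"yaw":0}
    - {"gripper":0,"dp":[0.014,0,0],"yaw":0}
    - {"gripper":0,"dp":[0.016,0,0],"yaw":0}
    - {"gripper":0,"dp":[0.018,0,0],"yaw":0}
    - {"gripper":0,"dp":[0.02,0,0],"yaw":0}
    - {"gripper":0,"dp":[0.022,0,0],"yaw":0}
    - {"gripper":0,"dp":[0.024,0,0],"yaw":0}
    - {"gripper":0,"dp":[0.026,0,0],"yaw":0}
    - {"gripper":0,"dp":[0.028,0,0],"yaw":0}
    - {"gripper":0,"dp":[0.03,0,0],"yaw":0}
    - {"gripper":0,"dp":[0.032,0,0],"yaw":0}
    - {"gripper":0,"dp":[0.034,0,0],"yaw":0}
    - {"gripper":0,"dp":[0.036,0,0],"yaw":0}
    - {"gripper":0,"dp":[0.037,0,0],"yaw":0}
    - {"gripper":0,"dp":[0.038,0,0],"yaw":0}

```text
clock: 7.63
tcp_pos: [0.553, -0.0551, 0.0514]
eef_rot: [0.003, 0.837, 0.547, -0.004]
ft_force: [-4.3, -11.1, 2.4]
grip_width: -0.005
grip_force: 5.7
```

Run:
```python
from h import *
a=cv2.resize(ctrl.capture("top")[165:230,255:335],None,fx=5,fy=5,interpolation=2);b=cv2.resize(ctrl.capture("side")[205:270,262:342],None,fx=5,fy=5,interpolation=2)
cv2.imwrite("pics/a3.png",np.hstack([a,b]));s=ctrl.sense();print(s["tcp_pos"],s["ft_force"])
```

```text
[ 0.55307529 -0.05488641  0.05139714] [ -4.30327744 -10.79279716   3.09332355]
```

View pics/a3.png

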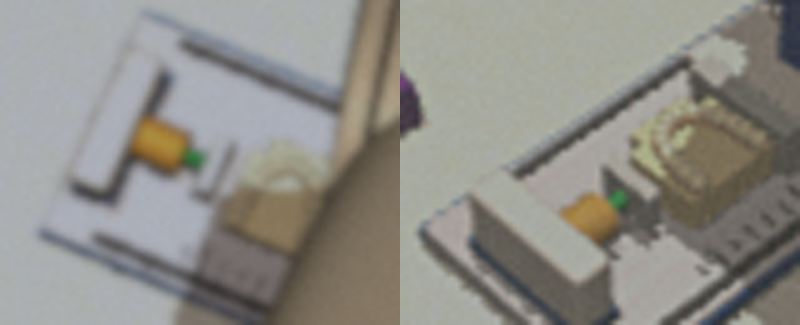

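The model is now square against the jaw, with a few mm left to the pad (left crop, pad at (225,165), model edge at about (235,190)). I continue slowly.

Call:
move_arm:
  increments:
    - {"gripper":0,"dp":[0.0005,0,0],"yaw":0}
    - {"gripper":0,"dp":[0.001,0,0],"yaw":0}
    - {"gripper":0,"dp":[0.0015,0,0],"yaw":0}
    - {"gripper":0,"dp":[0.002,0,0],"yaw":0}
    - {"gripper":0,"dp":[0.0025,0,0],"yaw":0}
    - {"gripper":0,"dp":[0.003,0,0],"yaw":0}
    - {"gripper":0,"dp":[0.0035,0,0],"yaw":0}
    - {"gripper":0,"dp":[0.004,0,0],"yaw":0}

```text
clock: 8.4
tcp_pos: [0.5546, -0.0514, 0.0514]
eef_rot: [0.003, 0.837, 0.547, -0.004]
ft_force: [-4.0, -10.0, 3.0]
grip_width: -0.001
grip_force: 5.6
```

Call:
move_arm:
  increments:
    - {"gripper":0,"dp":[0.0005,0,0],"yaw":0}
    - {"gripper":0,"dp":[0.001,0,0],"yaw":0}
    - {"gripper":0,"dp":[0.0015,0,0],"yaw":0}
    - {"gripper":0,"dp":[0.002,0,0],"yaw":0}

```text
clock: 8.73
tcp_pos: [0.5554, -0.0496, 0.0514]
eef_rot: [0.003, 0.837, 0.547, -0.004]
ft_force: [-4.0, -10.1, 3.1]
grip_width: -0.001
grip_force: 5.6
```

Call:
move_arm:
  increments:
    - {"gripper":0,"dp":[0.0005,0,0],"yaw":0}
    - {"gripper":0,"dp":[0.001,0,0],"yaw":0}
    - {"gripper":0,"dp":[0.0015,0,0],"yaw":0}
    - {"gripper":0,"dp":[0.002,0,0],"yaw":0}

```text
clock: 9.07
tcp_pos: [0.5562, -0.0478, 0.0514]
eef_rot: [0.003, 0.837, 0.547, -0.004]
ft_force: [-3.4, -11.7, 2.6]
grip_width: -0.001
grip_force: 5.6
```

Call:
move_arm:
  increments:
    - {"gripper":0,"dp":[0.0005,0,0],"yaw":0}
    - {"gripper":0,"dp":[0.001,0,0],"yaw":0}
    - {"gripper":0,"dp":[0.0015,0,0],"yaw":0}
    - {"gripper":0,"dp":[0.002,0,0],"yaw":0}

```text
clock: 9.4
tcp_pos: [0.5567, -0.0465, 0.0514]
eef_rot: [0.003, 0.837, 0.547, -0.004]
ft_force: [-4.7, -12.0, 3.4]
grip_width: -0.0
grip_force: 6.6
```

Call:
move_arm:
  increments:
    - {"gripper":0,"dp":[0.0005,0,0],"yaw":0}
    - {"gripper":0,"dp":[0.001,0,0],"yaw":0}
    - {"gripper":0,"dp":[0.0015,0,0],"yaw":0}
    - {"gripper":0,"dp":[0.002,0,0],"yaw":0}

```text
clock: 9.73
tcp_pos: [0.5573, -0.0452, 0.0515]
eef_rot: [0.004, 0.837, 0.547, -0.005]
ft_force: [-5.5, -13.0, 4.6]
grip_width: -0.004
grip_force: 7.4
```

Call:
move_arm:
  increments:
    - {"gripper":0,"dp":[0.0005,0,0],"yaw":0}
    - {"gripper":0,"dp":[0.001,0,0],"yaw":0}
    - {"gripper":0,"dp":[0.0015,0,0],"yaw":0}
    - {"gripper":0,"dp":[0.002,0,0],"yaw":0}

```text
clock: 10.07
tcp_pos: [0.5578, -0.0439, 0.0514]
eef_rot: [0.004, 0.837, 0.546, -0.006]
ft_force: [-6.4, -14.3, 4.5]
grip_width: -0.001
grip_force: 8.2
```

Run:
```python
from h import *
F=[];G=[];P=[]
for i in range(6):
    ctrl.capture("top" if i%2 else "side");s=ctrl.sense();F.append(s["ft_force"]);G.append(s["grip_force"]);P.append(s["tcp_pos"])
d=np.array([.3996,.9167,0]);print((np.array(F)@d).round(2),np.round(G,2),np.mean(P,0),s["clock"])
```

```text
[-16.33 -15.32 -15.44 -15.88 -15.19 -15.76] [8.   7.95 7.94 7.92 7.92 7.92] [ 0.55787601 -0.04390173  0.05145943] 10.3667
```

Call:
move_arm:
  increments:
    - {"gripper":0,"dp":[0.0004,0,0],"yaw":0}
    - {"gripper":0,"dp":[0.0008,0,0],"yaw":0}
    - {"gripper":0,"dp":[0.0012,0,0],"yaw":0}

```text
clock: 10.62
tcp_pos: [0.5582, -0.0432, 0.0515]
eef_rot: [0.004, 0.838, 0.546, -0.006]
ft_force: [-6.8, -16.2, 4.7]
grip_width: -0.002
grip_force: 8.7
```

Run:
```python
from h import *
F=[];G=[];P=[]
for i in range(4):
    a=ctrl.capture("top");s=ctrl.sense();F.append(s["ft_force"]);G.append(s["grip_force"]);P.append(s["tcp_pos"])
d=np.array([.3996,.9167,0]);print((np.array(F)@d).round(2),np.round(G,2),np.mean(P,0),s["clock"])
```

```text
[-17.16 -16.42 -16.4  -17.08] [8.5  8.47 8.45 8.45] [ 0.55819076 -0.04316445  0.05146048] 10.8167
```

The net closing force is about 16.8 − 10.9 ≈ 6 N. I back off and lift.

Call:
move_arm:
  increments:
    - {"gripper":0,"dp":[-0.004,0,0],"yaw":0}
    - {"gripper":0,"dp":[-0.012,0,0],"yaw":0}
    - {"gripper":0,"dp":[-0.024,0,0],"yaw":0}
    - {"gripper":0,"dp":[-0.034,0,0],"yaw":0}
    - {"gripper":0,"dp":[-0.038,0,-0.002],"yaw":0}
    - {"gripper":0,"dp":[-0.04,0,-0.01],"yaw":0}
    - {"gripper":0,"dp":[-0.05,0,-0.03],"yaw":0}
    - {"gripper":0,"dp":[-0.07,0,-0.055],"yaw":0}
    - {"gripper":0,"dp":[-0.1,0,-0.08],"yaw":0}
    - {"gripper":0,"dp":[-0.13,0,-0.1],"yaw":0}
    - {"gripper":0,"dp":[-0.16,0,-0.11],"yaw":0}
    - {"gripper":0,"dp":[-0.19,0,-0.11],"yaw":0}
    - {"gripper":0,"dp":[-0.21,0,-0.11],"yaw":0}
    - {"gripper":0,"dp":[-0.22,0,-0.11],"yaw":0}
    - {"gripper":0,"dp":[-0.22,0,-0.11],"yaw":0}

```text
clock: 12.07
tcp_pos: [0.4722, -0.2406, 0.162]
eef_rot: [0.0, 0.837, 0.547, 0.0]
ft_force: [0.4, 0.1, -0.5]
grip_width: 0.004
grip_force: 0.0
```

Run:
```python
from h import *
i,j=ctrl.capture("top"),ctrl.capture("side")
a=cv2.resize(i[165:245,255:355],None,fx=4,fy=4,interpolation=2);b=cv2.resize(j[190:270,262:362],None,fx=4,fy=4,interpolation=2)
cv2.imwrite("pics/a4.png",np.hstack([a,b]));s=ctrl.sense();print(s["tcp_pos"],s["eef_rot"],s["ft_force"],s["joint_pos"])
```

```text
[ 0.47266709 -0.23853893  0.1613443 ] [-3.63846854e-04  8.36614458e-01  5.47791921e-01  3.55446429e-04] [-0.19325419 -0.88573461  0.73812526] [-5.90021815e-01  1.56915455e-01 -3.29663263e-01  1.08461004e+00
  9.38566243e-04  1.39212519e+00]
```

View pics/a4.png

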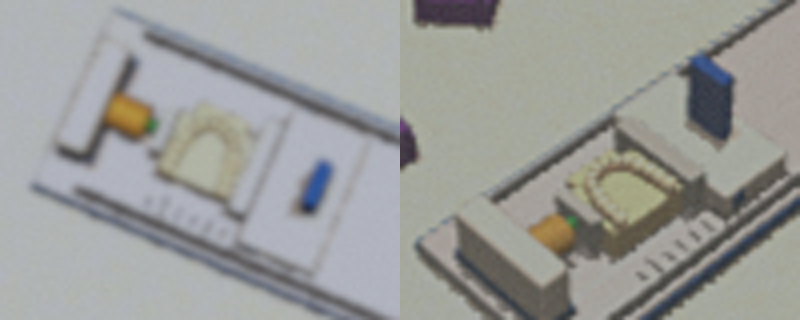

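The jaw is closed. The model sits square between the jaw face and the pad, flush at (165,150) in the left crop, and the green stem is visibly shortened. Now I move above the plunger at about (0.478, -0.309).

Call:
move_arm:
  increments:
    - {"gripper":0,"dp":[-0.012,0.006,0],"yaw":0}
    - {"gripper":0,"dp":[-0.03,0.016,0],"yaw":0}
    - {"gripper":0,"dp":[-0.048,0.026,0.01],"yaw":0}
    - {"gripper":0,"dp":[-0.058,0.031,0.025],"yaw":0}
    - {"gripper":0,"dp":[-0.0625,0.033,0.04],"yaw":0}
    - {"gripper":0,"dp":[-0.0625,0.033,0.05],"yaw":0}
    - {"gripper":0,"dp":[-0.0625,0.033,0.055],"yaw":0}
    - {"gripper":0,"dp":[-0.0625,0.033,0.055],"yaw":0}
    - {"gripper":0,"dp":[-0.0625,0.033,0.055],"yaw":0}

```text
clock: 12.92
tcp_pos: [0.478, -0.3087, 0.1062]
eef_rot: [-0.0, 0.836, 0.548, -0.0]
ft_force: [0.1, 0.0, -0.6]
grip_width: -0.003
grip_force: 0.0
```

Run:
```python
from h import *
j=ctrl.capture("side")
a=cv2.resize(j[105:185,360:460],None,fx=5,fy=5,interpolation=2)
cv2.imwrite("pics/a5.png",a);s=ctrl.sense();print(s["tcp_pos"],s["ft_force"],(proj("side",s["tcp_pos"])-[360,105])*5,(proj("side",[.478,-.309,.085])-[360,105])*5)
```

```text
[ 0.4783379  -0.30911659  0.10681364] [-0.05231348 -0.71940653 -0.3382247 ] [[252.39478255 160.10772155]] [[246.6305616  196.07747777]]
```

View pics/a5.png

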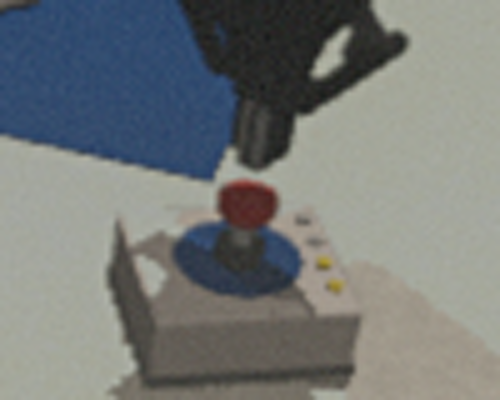

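The closed fingertips at (262,165) hang centred over the red head at (248,200). I press down.

Call:
move_arm:
  increments:
    - {"gripper":0,"dp":[0,0,0.01],"yaw":0}
    - {"gripper":0,"dp":[0,0,0.018],"yaw":0}
    - {"gripper":0,"dp":[0,0,0.021],"yaw":0}
    - {"gripper":0,"dp":[0,0,0.024],"yaw":0}
    - {"gripper":0,"dp":[0,0,0.027],"yaw":0}
    - {"gripper":0,"dp":[0,0,0.03],"yaw":0}
    - {"gripper":0,"dp":[0,0,0.033],"yaw":0}
    - {"gripper":0,"dp":[0,0,0.035],"yaw":0}
    - {"gripper":0,"dp":[0,0,0.037],"yaw":0}
    - {"gripper":0,"dp":[0,0,0.038],"yaw":0}
    - {"gripper":0,"dp":[0,0,0.038],"yaw":0}

```text
clock: 13.88
tcp_pos: [0.4778, -0.3093, 0.0728]
eef_rot: [-0.0, 0.836, 0.548, 0.0]
ft_force: [-8.9, 7.6, 28.7]
grip_width: 0.003
grip_force: 14.6
```

The plunger is on its stop (z = 0.073 m, force well above 8 N). I release it.

Call:
move_arm:
  increments:
    - {"gripper":0,"dp":[0,0,-0.003],"yaw":0}
    - {"gripper":0,"dp":[0,0,-0.008],"yaw":0}
    - {"gripper":0,"dp":[0,0,-0.014],"yaw":0}
    - {"gripper":0,"dp":[0,0,-0.022],"yaw":0}
    - {"gripper":0,"dp":[0,0,-0.035],"yaw":0}
    - {"gripper":0,"dp":[0,0,-0.06],"yaw":0}
    - {"gripper":0,"dp":[0,0,-0.09],"yaw":0}
    - {"gripper":0,"dp":[0,0,-0.1],"yaw":0}
    - {"gripper":0,"dp":[0,0,-0.1],"yaw":0}
    - {"gripper":0,"dp":[0,0,-0.1],"yaw":0}

```text
clock: 14.72
tcp_pos: [0.4782, -0.31, 0.1684]
eef_rot: [0.001, 0.837, 0.548, 0.0]
ft_force: [0.1, -0.1, -1.1]
grip_width: -0.002
grip_force: 0.0
```

Run:
```python
from h import *
j=ctrl.capture("side")
a=cv2.resize(j[100:280,240:460],None,fx=3.3,fy=3.3,interpolation=2)
cv2.imwrite("pics/a6.png",a);s=ctrl.sense();print(s["tcp_pos"],s["ft_force"],s["clock"])
```

```text
[ 0.47735604 -0.30929659  0.16717761] [-0.95235152  1.01162827 -0.68737473] 14.7667
```

View pics/a6.png

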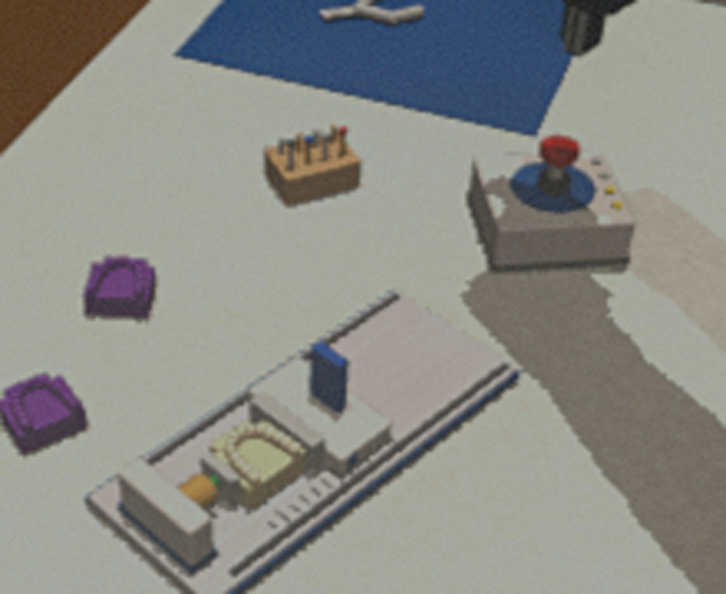

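The plunger is back up at (559,150), the jaw is still closed on the model at (258,460), and the robot is clear of everything. I hand in.

```bash
python3 -c "
from cell import ctrl
print(ctrl.hand_in())"
```

```text
the job is handed in; nothing more can be done
None
```

The jaw is closed squarely on the cream model at about 6 N (worked out from the push force less sliding friction), the plunger was pressed to its stop and sprang back, and the job was handed in at about 15 s.

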